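Open the push-and-turn bottle

ROBOT

A 6-joint arm with a two-finger parallel gripper is mounted at the origin on a cart in front of the work surface, level with it; the furniture and walls round the work are solid. World frame = base frame: x ahead of the robot, y to its left, z up, the work surface at z = 0. Lengths are in mm, angles in rad, forces in N, time in s.
With the tool pointing down it reaches from about 275 to 750 mm from the base axis. Payload 10.2 kg.
Tool frame: the origin (TCP) lies at the very end of the fingers, on their centre line; the grasp point (between the pads) lies 19 mm behind it; z points along the fingers, y is the line along which they close (so a half turn about z gives the same grasp; the last joint's range is limited). The gripper opens to 85 mm and grips with 20 to 120 N. Pads are 22 mm wide; open, the fingers measure 114 mm over their backs; the gripper's body (76 mm by 85 mm) begins 54 mm behind the grasp point. The pads swing forward as they close: fully open they stand 13 mm farther back than shut.
Start: joints at [0.889, 0.313, 1.498, -0, 1.331, -0.223], TCP at [232.521, 470.707, 231.294] pointing down, gripper open.
Joint ranges: [-2.94, 2.94], [-0.97, 2.17], [0.19, 2.56], [-1.23, 4.37], [0.02, 3.11], [-2.88, 2.88]. Speed limits (rad/s): [2.39, 2.39, 3.01, 3.14, 3.14, 3.14].

INTERFACE

Orientations are given as a unit quaternion [w, x, y, z].
In Python, from rig import ctrl, vision gives the robot as it stands. The module is installed in compiled form; this text tells all that it offers.
- The arm moves only by the tool play_rows, never from a script. Its arguments are lists of equal length, an entry for each row: "translation": the shift along the tool's x, y, z in m, a list of three; "rotation": the turn, a rotation vector about the tool's x, y, z in rad, a list of three; "gripper": the gripper's target within -1 to 1 (shut at 1, half-way at 0, fully open at -1). A call has 1 to 10 rows; each row is the pose to reach, as a shift and turn from the pose commanded when the call began, along the tool's axes at that moment; what a row does not reach only later rows make up. A row lasts 1/8 s, in which the tool goes at most 62.5 mm and 10.7 degrees, less where a joint would pass 70% of its speed; a pose out of reach is approached as far as the arm can. A call with a gripper value outside its range is refused whole. The fingers move at their own pace and stop on an object; "force" is the grip in N (left out, the last holds). Time passes only in rows, so rows that repeat a pose let the fingers close. It gives the time, the measured TCP pose, the force, the opening and the grip force at its end, in the units of the state.
- ctrl.sense(): the state, without advancing time (a new reading comes with each control period).
- vision.capture(name): name is "scene" or "top" or "wrist"; returns a dict with "pixels" (420x560x3 uint8, red, green, blue), "vfov" (degrees; the focal length in pixels is half the picture's height over the tangent of half this angle, whatever the lens; pixels are square), "cx", "cy" (the principal point, pixels), "rvec" (rotation vector, rad) and "tvec" (3), from world to camera coordinates, as OpenCV has them; the wrist camera has in their place "mount" (4x4, takes a point from camera to tool coordinates, whose origin is the TCP and whose axes are the flange's). Camera axes: x right, y down, z forward; pixel columns grow to the right and rows downward; lengths in mm; the calibration is good to about 2 mm. A picture is of the moment at which its call begins: read the wrist's pose just before it. There is no depth.
- ctrl.finish_job(): hands the job in; it is judged then, once.
The state is a dict: "time_s": time; "joints": joint angles; "dq": joint speeds; "tau": joint torques, N m; "eef_pos": TCP position; "ee_rot": TCP orientation; "force": force on the tool from outside, world axes, zero at the start; "wrist_torque": the same for the moment, N m; "grip_width": opening from 0.0 (shut) to 1.0 (fully open); "grip_force": force on a finger pad.
Only numpy, scipy, OpenCV 4.12 (cv2) and the standard library are available. Lean on these libraries where they do the work, as an engineer would, in place of code of your own. Each camera call takes 0.05 s, during which the arm holds its last target. There are 200 camera calls.

TASK

Open the amber bottle: press its white child-resistant cap down against the spring, keep it pressed while you turn it about 60 degrees anticlockwise (seen from above), then lift it off. Stand the cap, top up, in the small empty steel tray and let go. Leave the blue cap on the grey bottle as it is.

Things in the scene. Friction and masses are not known exactly. Their poses are not given: they have to be found in the camera images.
- white_cap: White ribbed push-and-turn cap on the amber bottle: cylinder 51 mm across, 38 mm tall, 35 g, loose; grip its side in any direction. Origin: centre of its lower rim; z up, flat top at 38 mm. Locked until pressed 2.5 mm below its starting height; hard stop at 6 mm, so press about 4.5 mm (spring 5 N at start, 9 N at stop). Kept pressed and turned 45 to 75 degrees anticlockwise from above, it lifts off.
- amber_bottle: Amber bottle with paper label in a black stand, fixed to the worktop: stand 80 mm across, 20 mm tall; bottle 60 mm across, shoulder at 75 mm, neck rim at 100 mm height. Origin on the worktop on the bottle's axis, z up. The cap's origin starts 84 mm above it. End stops block the cap clockwise and past 75 degrees anticlockwise; once free it is clear of the neck when raised 25 mm.
- cap_tray: Empty shallow steel tray, fixed to the worktop: 90 mm along its x, 155 mm along its y, walls 25 mm high. Origin under its centre on the worktop, z up; inner floor 2 mm above it, 82 by 148 mm clear inside. The white cap goes here.
- blue_cap: The blue cap of the second bottle (grey, otherwise the same as the amber one and with the same kind of cap); origin at the centre of its lower rim, z up. A bystander: leave it on its bottle.
Not all that is in view belongs to the job. What is shaped like the amber_bottle but green or purple is not meant.

How it is judged:
By the outcome, as a careful person would: the job done as asked, in the order asked, and still so for the second after the job is handed in, with the robot touching nothing.
It also fails if it takes over 45 s, if anything falls off the work surface, if the arm or the gripper's body presses on something with over 40 N, if the wrist force passes 120 N, or if a joint passes its speed limit or range.

## Working session

There is one attempt and no reset: what is moved stays moved. The work goes in short steps, Python scripts to look and compute and a tool call to move; the robot and the scene stay as the last step left them, time stands still between calls to the robot, and variables do not carry over. Pictures are saved under pics/ and viewed, at most 10 in all, crops included, and the job is handed in when it is done.

Besides the shell and the picture viewer there is one more tool, called after ">>>" in YAML: its name, and indented under it one key for each argument. play_rows: Moves the arm, as the interface text tells. Its arguments: {"type":"object","properties":{"translation":{"type":"array"},"rotation":{"type":"array"},"gripper":{"type":"array"},"force":{"type":"number"}},"required":["translation","rotation","gripper"]}

```bash
mkdir -p pics
cat > h.py <<'E'
import numpy as np, cv2, json
from scipy.spatial.transform import Rotation as R
from rig import ctrl, vision
def cap(n, fn):
    c=vision.capture(n); cv2.imwrite('pics/'+fn,c['pixels'][:,:,::-1]); 
    d={k:np.asarray(v).tolist() for k,v in c.items() if k!='pixels'}; d['f']=c['pixels'].shape[0]/2/np.tan(np.radians(c['vfov']/2))
    json.dump(d,open('pics/'+fn+'.json','w')); return c,d
def ray(d,u,v,z):
    "pixel -> world point at height z (fixed cameras)"
    Rm=cv2.Rodrigues(np.array(d['rvec'],float))[0]; t=np.array(d['tvec'],float).ravel()
    o=-Rm.T@t; r=Rm.T@np.array([(u-d['cx'])/d['f'],(v-d['cy'])/d['f'],1]); return o+r*(z-o[2])/r[2]
def wray(d,u,v,z,s):
    M=np.array(d['mount']); q=s['ee_rot']; Rt=R.from_quat([q[1],q[2],q[3],q[0]]).as_matrix()
    o=Rt@M[:3,3]+s['eef_pos']; r=Rt@M[:3,:3]@np.array([(u-d['cx'])/d['f'],(v-d['cy'])/d['f'],1]); return o+r*(z-o[2])/r[2]
E
python3 - <<'E'
from h import *
s=ctrl.sense(); print({k:np.round(v,3).tolist() for k,v in s.items()})
a,d=cap('top','top1.png'); print(d)
b,e=cap('scene','scene1.png'); print(e)
q=s['ee_rot'];print(R.from_quat([q[1],q[2],q[3],q[0]]).as_matrix().round(3))
E
```

```text
{'time_s': 0.0, 'joints': [0.889, 0.313, 1.498, -0.0, 1.331, -0.223], 'dq': [0.0, -0.002, -0.0, 0.0, -0.001, 0.001], 'tau': [-0.0, -41.227, -25.974, -0.0, 0.004, -0.0], 'eef_pos': [232.33, 470.491, 230.722], 'ee_rot': [-0.0, 0.227, 0.974, -0.001], 'force': [0.247, 0.234, 0.196], 'wrist_torque': [-0.016, -0.032, 0.019], 'grip_force': 0.0, 'grip_width': 0.997}
{'vfov': 49.588655750990505, 'cx': 282.88385944353064, 'cy': 208.48688456671468, 'rvec': [2.2096389963997365, -2.158708470861775, 0.049652786856134584], 'tvec': [-85.58734182722458, 488.1374391226698, 957.6006218979293], 'f': np.float64(454.5998276701432)}
{'vfov': 46.47846525020352, 'cx': 282.1526566442989, 'cy': 208.5130756658097, 'rvec': [1.9730103100189953, -0.7072087518920968, 0.43865511403878665], 'tvec': [-418.3840681972677, 206.27588193285325, 1014.2497854535823], 'f': np.float64(489.04161443280515)}
[[-0.897  0.443 -0.001]
 [ 0.443  0.897 -0.001]
 [ 0.    -0.001 -1.   ]]
```

View pics/top1.png

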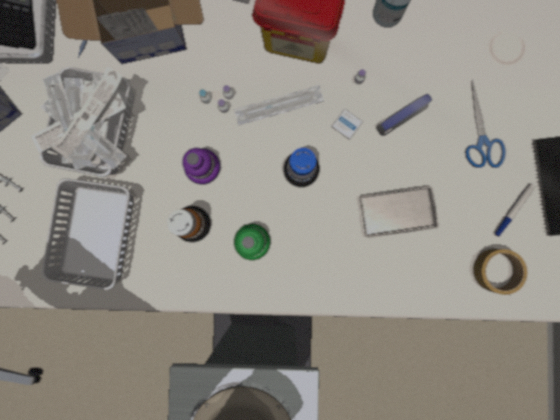

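View pics/scene1.png

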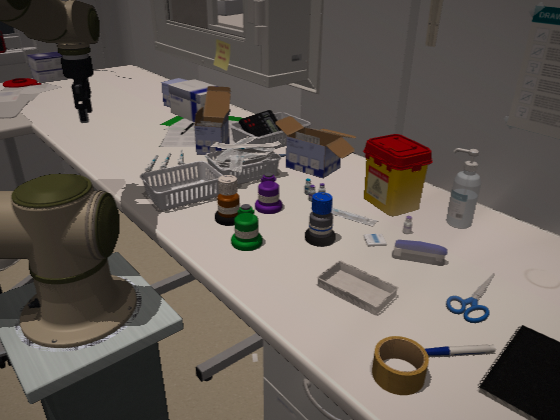

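The top view shows the amber bottle with the white cap at about (188,222), grey/blue at (301,166), green at (252,242), purple at (201,165) and the steel tray at (398,211). In the scene view the amber bottle is at (228,200). It is the only amber bottle with a white cap, so it fits; green and purple are decoys. I'll confirm with one crop.

Run:
```python
from h import *
i=cv2.imread('pics/top1.png'); j=cv2.imread('pics/scene1.png')
a=cv2.resize(i[140:270,140:320],None,fx=3,fy=3,interpolation=3)
b=cv2.resize(j[160:260,200:340],None,fx=1.8,fy=1.8)
a=a[:390,:540]; o=np.zeros((390,800,3),np.uint8); o[:, :540]=a; o[:180,540:792]=b
c=cv2.resize(i[175:245,350:445],None,fx=2.6,fy=2.6); o[190:190+c.shape[0],540:540+c.shape[1]]=c
cv2.imwrite('pics/crop1.png',o)
d=json.load(open('pics/top1.png.json'))
for n,u,v,z in [('cap',183,222,122),('stand',190,223,20),('tray',398,211,25),('t1',360,196,25),('t2',434,187,25),('t3',437,228,25),('t4',363,236,25),('blue',301,160,122),('green',250,242,100),('purple',198,160,100)]: print(n,ray(d,u,v,z).round(0))
```

```text
cap [453. 114. 122.]
stand [454. 122.  20.]
tray [ 490. -317.   25.]
t1 [ 519. -237.   25.]
t2 [ 542. -392.   25.]
t3 [ 456. -399.   25.]
t4 [ 435. -244.   25.]
blue [ 577. -108.  122.]
green [418. -13. 100.]
purple [576.  94. 100.]
```

View pics/crop1.png

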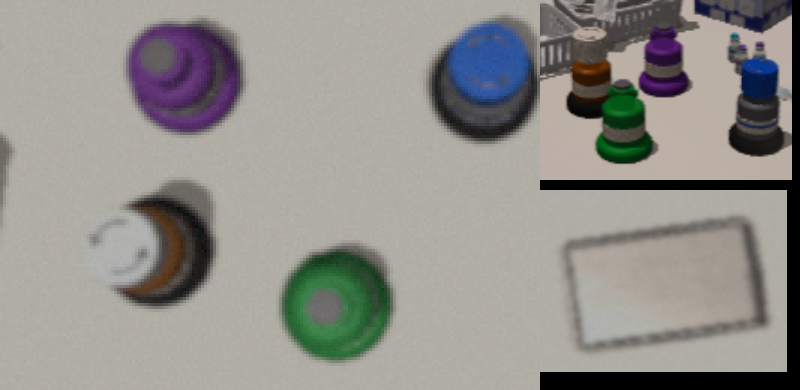

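The crop confirms it: the white cap with turn arrows is on the amber bottle (crop (125,250), i.e. top px (182,223)). Green and purple have no loose cap, and the blue cap stays. I'm moving above it now.

>>> play_rows:
  translation:
    - [-0.03,-0.018,0]
    - [-0.07,-0.044,0]
    - [-0.115,-0.07,0]
    - [-0.16,-0.1,0]
    - [-0.205,-0.128,0]
    - [-0.25,-0.155,0]
    - [-0.295,-0.183,0]
    - [-0.33,-0.205,0]
    - [-0.354,-0.22,0]
    - [-0.354,-0.22,0]
  rotation:
    - [0,0,0.05]
    - [0,0,0.1]
    - [0,0,0.15]
    - [0,0,0.2]
    - [0,0,0.25]
    - [0,0,0.3]
    - [0,0,0.35]
    - [0,0,0.4]
    - [0,0,0.45]
    - [0,0,0.5]
  gripper: [-1,-1,-1,-1,-1,-1,-1,-1,-1,-1]

```text
time_s: 1.35
eef_pos: [453.1, 115.1, 230.8]
ee_rot: [-0.0, 0.463, 0.886, -0.0]
force: [-1.0, 0.9, -0.6]
grip_width: 1.001
grip_force: 0.0
```

Run:
```python
from h import *
s=ctrl.sense(); print({k:np.round(v,3).tolist() for k,v in s.items() if k in('time_s','joints','eef_pos','ee_rot','force')})
a,d=cap('wrist','w1.png'); print(d)
json.dump({k:np.asarray(v).tolist() for k,v in s.items()},open('pics/w1s.json','w'))
```

```text
{'time_s': 1.35, 'joints': [-0.003, 0.187, 1.662, -0.0, 1.294, -0.61], 'eef_pos': [453.103, 115.116, 230.848], 'ee_rot': [-0.0, 0.463, 0.886, -0.0], 'force': [-0.95, 0.949, -0.63]}
{'vfov': 66.05744250883022, 'cx': 285.31276941229964, 'cy': 213.49212808161838, 'mount': [[0.000366639471794177, -0.9482672784998165, -0.31747288719203814, 81.82910233713409], [0.9999991163722057, -5.8002094701260564e-05, 0.0013281154181077016, 1.1906173707726397], [-0.0012778224855306585, -0.31747309360370657, 0.9482664193186359, -141.3974580576776], [0.0, 0.0, 0.0, 1.0]], 'f': np.float64(323.0170352665918)}
```

View pics/w1.png

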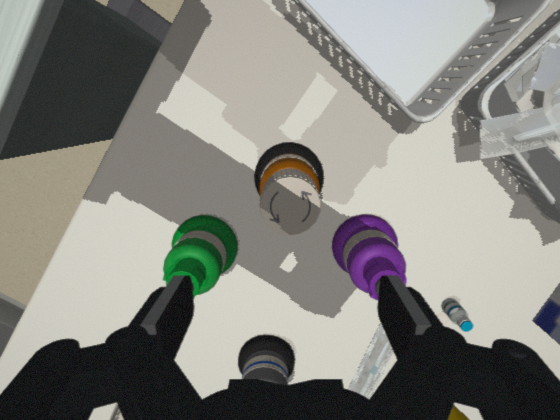

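The wrist view shows the cap top at about (291,208), the stand's dark ring centred near (289,172), green at left and purple at right. The fingers, when open, lie between them.

Run:
```python
from h import *
s=json.load(open('pics/w1s.json')); d=json.load(open('pics/w1.png.json'))
s['eef_pos']=np.array(s['eef_pos'])
im=cv2.imread('pics/w1.png')
for n,u,v,z in [('cap',291,207,122),('capL',260,205,122),('capR',322,205,122),('capB',291,236,122),('standT',289,143,20),('standL',255,178,20),('standR',323,178,20),('green',205,240,20),('purple',365,245,20)]: print(n,wray(d,u,v,z,s).round(1))
t=json.load(open('pics/top1.png.json')); print(ray(t,181.7,223.3,122),ray(t,192.7,223.7,20))
cv2.imwrite('pics/w1crop.png',cv2.resize(im[135:245,235:345],None,fx=5,fy=5,interpolation=3))
```

```text
cap [456.  121.6 122. ]
capL [434.4 108.6 122. ]
capR [475.6 137.3 122. ]
capB [470.6 100.8 122. ]
standT [432.7 154.   20. ]
standL [423.6 101.3  20. ]
standR [485.5 144.4  20. ]
green [415.8   5.1  20. ]
purple [575.2 108.1  20. ]
[450.96358764 115.89011254 122.        ] [452.86732727 116.61103116  20.        ]
```

View pics/w1crop.png

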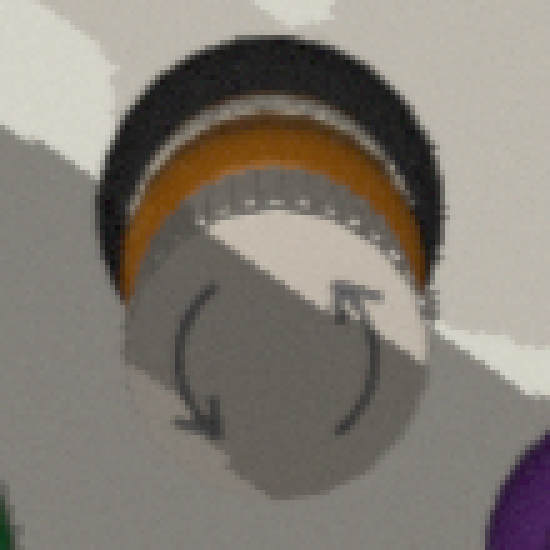

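Cap estimate from both cameras is about (454.5, 121), so I'm descending on it with the fingers open.

>>> play_rows:
  translation:
    - [0.004,0.0045,0.02]
    - [0.004,0.0045,0.04]
    - [0.004,0.0045,0.06]
    - [0.004,0.0045,0.08]
    - [0.004,0.0045,0.1]
    - [0.004,0.0045,0.115]
    - [0.004,0.0045,0.13]
    - [0.004,0.0045,0.14]
    - [0.004,0.0045,0.145]
    - [0.004,0.0045,0.145]
  rotation:
    - [0,0,0]
    - [0,0,0]
    - [0,0,0]
    - [0,0,0]
    - [0,0,0]
    - [0,0,0]
    - [0,0,0]
    - [0,0,0]
    - [0,0,0]
    - [0,0,0]
  gripper: [-1,-1,-1,-1,-1,-1,-1,-1,-1,-1]

```text
time_s: 2.65
eef_pos: [453.8, 122.6, 86.3]
ee_rot: [-0.0, 0.461, 0.887, -0.0]
force: [0.4, -0.4, -0.5]
grip_width: 1.003
grip_force: 0.0
```

>>> play_rows:
  translation:
    - [0,0,0]
    - [0,0,0]
    - [0,0,0]
    - [0,0,0]
    - [0,0,0]
    - [0,0,0]
  rotation:
    - [0,0,0]
    - [0,0,0]
    - [0,0,0]
    - [0,0,0]
    - [0,0,0]
    - [0,0,0]
  gripper: [0,0.2,0.3,0.3,0.3,0.3]
  force: 20

```text
time_s: 3.4
eef_pos: [453.6, 122.3, 86.5]
ee_rot: [-0.0, 0.461, 0.887, -0.0]
force: [-4.6, -3.5, 4.6]
grip_width: 0.584
grip_force: 21.0
```

>>> play_rows:
  translation:
    - [0,-0.001,0]
    - [0,-0.001,0]
    - [0,-0.001,0.001]
    - [0,-0.001,0.002]
    - [0,-0.001,0.003]
    - [0,-0.001,0.004]
    - [0,-0.001,0.0048]
    - [0,-0.001,0.0048]
    - [0,-0.001,0.0048]
  rotation:
    - [0,0,0]
    - [0,0,0]
    - [0,0,0]
    - [0,0,0]
    - [0,0,0]
    - [0,0,0]
    - [0,0,0]
    - [0,0,0]
    - [0,0,0]
  gripper: [0.5,0.5,0.5,0.5,0.5,0.5,0.5,0.5,0.5]
  force: 60

```text
time_s: 4.53
eef_pos: [453.5, 122.1, 82.1]
ee_rot: [0.001, 0.461, 0.887, 0.0]
force: [-1.5, -1.3, 7.7]
grip_width: 0.571
grip_force: 62.0
```

>>> play_rows:
  translation:
    - [0,0,0]
    - [0,0,0]
    - [0,0,0]
    - [0,0,0]
    - [0,0,0]
    - [0,0,0]
    - [0,0,0]
    - [0,0,0]
    - [0,0,0]
    - [0,0,0]
  rotation:
    - [0,0,-0.12]
    - [0,0,-0.24]
    - [0,0,-0.36]
    - [0,0,-0.48]
    - [0,0,-0.6]
    - [0,0,-0.72]
    - [0,0,-0.84]
    - [0,0,-0.96]
    - [0,0,-1.06]
    - [0,0,-1.06]
  gripper: [0.5,0.5,0.5,0.5,0.5,0.5,0.5,0.5,0.5,0.5]

```text
time_s: 5.78
eef_pos: [452.2, 120.4, 81.4]
ee_rot: [-0.001, -0.051, 0.999, -0.002]
force: [-6.6, -12.5, 7.7]
grip_width: 0.576
grip_force: 62.3
```

Run:
```python
from h import *
s=ctrl.sense(); print({k:np.round(v,3).tolist() for k,v in s.items() if k in('time_s','joints','eef_pos','ee_rot','force','wrist_torque')})
a,d=cap('wrist','w2.png')
```

```text
{'time_s': 5.775, 'joints': [0.011, 0.378, 1.845, -0.004, 0.921, -1.66], 'eef_pos': [452.2, 120.405, 81.442], 'ee_rot': [-0.001, -0.051, 0.999, -0.002], 'force': [-6.578, -12.467, 7.75], 'wrist_torque': [-2.353, 1.04, -0.056]}
```

View pics/w2.png

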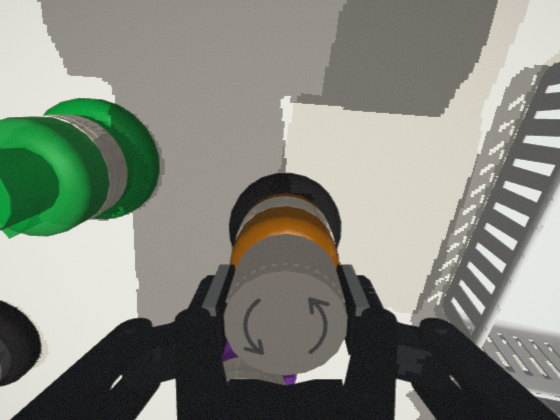

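The wrist view shows the cap at (287,320), gripped. Its arrows have kept their orientation relative to the fingers, so it turned with the gripper and did not slip. I'll relieve the sideways force and then lift.

>>> play_rows:
  translation:
    - [0.001,-0.002,0]
    - [0.001,-0.002,0]
    - [0.001,-0.002,-0.003]
    - [0.001,-0.002,-0.006]
    - [0.001,-0.002,-0.01]
    - [0.001,-0.002,-0.015]
    - [0.001,-0.002,-0.02]
    - [0.001,-0.002,-0.025]
    - [0.001,-0.002,-0.03]
    - [0.001,-0.002,-0.035]
  rotation:
    - [0,0,0]
    - [0,0,0]
    - [0,0,0]
    - [0,0,0]
    - [0,0,0]
    - [0,0,0]
    - [0,0,0]
    - [0,0,0]
    - [0,0,0]
    - [0,0,0]
  gripper: [0.5,0.5,0.5,0.5,0.5,0.5,0.5,0.5,0.5,0.5]

```text
time_s: 7.08
eef_pos: [452.2, 119.9, 116.8]
ee_rot: [0.0, -0.051, 0.999, -0.0]
force: [-0.5, 0.3, -0.7]
grip_width: 0.571
grip_force: 61.8
```

The cap is free: no force and the grip width holds. I'll raise it and carry it over the tray, whose long axis already nearly matches the closing line.

>>> play_rows:
  translation:
    - [0,0,-0.025]
    - [0,0,-0.05]
    - [0,0,-0.08]
    - [0,0,-0.1]
    - [0,-0.02,-0.1]
    - [0.001,-0.05,-0.1]
    - [0.002,-0.09,-0.1]
    - [0.003,-0.13,-0.1]
    - [0.004,-0.17,-0.1]
    - [0.005,-0.21,-0.1]
  rotation:
    - [0,0,0]
    - [0,0,0]
    - [0,0,0]
    - [0,0,0]
    - [0,0,0]
    - [0,0,0]
    - [0,0,0]
    - [0,0,0]
    - [0,0,0]
    - [0,0,0]
  gripper: [0.5,0.5,0.5,0.5,0.5,0.5,0.5,0.5,0.5,0.5]

```text
time_s: 8.32
eef_pos: [468.4, -90.8, 216.7]
ee_rot: [0.0, -0.051, 0.999, -0.0]
force: [-0.3, 1.0, -0.1]
grip_width: 0.573
grip_force: 62.0
```

>>> play_rows:
  translation:
    - [0.001,-0.04,0]
    - [0.002,-0.08,0]
    - [0.002,-0.12,0]
    - [0.003,-0.16,0]
    - [0.003,-0.19,0]
    - [0.004,-0.215,0]
    - [0.004,-0.229,0]
    - [0.004,-0.229,0]
    - [0.004,-0.229,0]
  rotation:
    - [0,0,0]
    - [0,0,-0.01]
    - [0,0,-0.02]
    - [0,0,-0.03]
    - [0,0,-0.04]
    - [0,0,-0.04]
    - [0,0,-0.04]
    - [0,0,-0.04]
    - [0,0,-0.04]
  gripper: [0.5,0.5,0.5,0.5,0.5,0.5,0.5,0.5,0.5]

```text
time_s: 9.45
eef_pos: [487.7, -317.0, 216.6]
ee_rot: [-0.0, -0.071, 0.997, 0.0]
force: [0.6, 0.8, -0.8]
grip_width: 0.577
grip_force: 62.0
```

Run:
```python
from h import *
s=ctrl.sense(); print({k:np.round(v,3).tolist() for k,v in s.items() if k in('time_s','joints','eef_pos','ee_rot','force','grip_width')})
a,d=cap('wrist','w3.png')
json.dump({k:np.asarray(v).tolist() for k,v in s.items()},open('pics/w3s.json','w'))
```

```text
{'time_s': 9.45, 'joints': [-0.778, 0.449, 1.342, 0.0, 1.351, -2.49], 'eef_pos': [487.75, -316.952, 216.608], 'ee_rot': [-0.0, -0.071, 0.997, 0.0], 'force': [0.64, 0.766, -0.755], 'grip_width': 0.577}
```

View pics/w3.png

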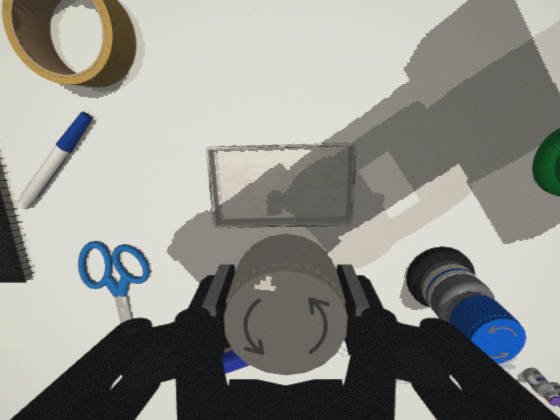

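The wrist view shows the cap held level at (287,320) and the empty tray aligned below it, with rim corners near (208,147), (355,143), (353,225) and (216,226). The blue cap is still on its bottle at lower right.

Run:
```python
from h import *
s=json.load(open('pics/w3s.json')); d=json.load(open('pics/w3.png.json')); s['eef_pos']=np.array(s['eef_pos'])
P=np.array([wray(d,u,v,25,s) for u,v in [(208,147),(355,143),(353,225),(216,226)]]); print(P.round(0),P.mean(0).round(1))
q=s['ee_rot'];Rt=R.from_quat([q[1],q[2],q[3],q[0]]).as_matrix()
print(Rt.round(3)); w=P.mean(0)-s['eef_pos']; w[2]=0; print('tool shift',(Rt.T@w).round(1))
```

```text
[[ 459. -400.   25.]
 [ 434. -252.   25.]
 [ 521. -236.   25.]
 [ 544. -385.   25.]] [ 489.4 -318.3   25. ]
[[-0.99  -0.141 -0.   ]
 [-0.141  0.99   0.   ]
 [-0.     0.    -1.   ]]
tool shift [-1.5 -1.6 -0. ]
```

>>> play_rows:
  translation:
    - [-0.001,-0.001,0.02]
    - [-0.001,-0.001,0.05]
    - [-0.001,-0.001,0.08]
    - [-0.001,-0.001,0.11]
    - [-0.001,-0.001,0.14]
    - [-0.001,-0.001,0.165]
    - [-0.001,-0.001,0.185]
    - [-0.001,-0.001,0.198]
    - [-0.001,-0.001,0.206]
    - [-0.001,-0.001,0.207]
  rotation:
    - [0,0,0]
    - [0,0,0]
    - [0,0,0]
    - [0,0,0]
    - [0,0,0]
    - [0,0,0]
    - [0,0,0]
    - [0,0,0]
    - [0,0,0]
    - [0,0,0]
  gripper: [0.5,0.5,0.5,0.5,0.5,0.5,0.5,0.5,0.5,0.5]

```text
time_s: 10.75
eef_pos: [488.9, -318.5, 9.5]
ee_rot: [-0.0, -0.071, 0.998, 0.0]
force: [0.1, 0.1, 0.3]
grip_width: 0.573
grip_force: 62.0
```

>>> play_rows:
  translation:
    - [0,0,0.0005]
    - [0,0,0.001]
    - [0,0,0.0015]
    - [0,0,0.002]
    - [0,0,0.002]
  rotation:
    - [0,0,0]
    - [0,0,0]
    - [0,0,0]
    - [0,0,0]
    - [0,0,0]
  gripper: [0.5,0.5,0.5,0.5,0.5]

```text
time_s: 11.38
eef_pos: [488.8, -318.7, 7.5]
ee_rot: [-0.0, -0.071, 0.998, 0.0]
force: [-0.7, 0.0, -0.6]
grip_width: 0.571
grip_force: 62.0
```

>>> play_rows:
  translation:
    - [0,0,0.0005]
    - [0,0,0.001]
    - [0,0,0.0015]
    - [0,0,0.002]
    - [0,0,0.002]
  rotation:
    - [0,0,0]
    - [0,0,0]
    - [0,0,0]
    - [0,0,0]
    - [0,0,0]
  gripper: [0.5,0.5,0.5,0.5,0.5]

```text
time_s: 12.0
eef_pos: [488.8, -318.6, 5.4]
ee_rot: [-0.0, -0.071, 0.998, 0.0]
force: [-0.1, -0.0, -0.1]
grip_width: 0.573
grip_force: 62.0
```

>>> play_rows:
  translation:
    - [0,0,0.0005]
    - [0,0,0.001]
    - [0,0,0.001]
    - [0,0,0.001]
  rotation:
    - [0,0,0]
    - [0,0,0]
    - [0,0,0]
    - [0,0,0]
  gripper: [0.5,0.5,0.5,0.5]

```text
time_s: 12.5
eef_pos: [488.8, -318.7, 5.0]
ee_rot: [0.0, -0.071, 0.998, -0.0]
force: [-1.6, 1.6, 5.6]
grip_width: 0.578
grip_force: 62.6
```

It has touched the floor with 5.6 N. Releasing, then retreating.

>>> play_rows:
  translation:
    - [0,0,-0.0005]
    - [0,0,-0.0005]
    - [0,0,-0.0005]
    - [0,0,-0.0005]
    - [0,0,-0.0005]
    - [0,0,-0.0005]
  rotation:
    - [0,0,0]
    - [0,0,0]
    - [0,0,0]
    - [0,0,0]
    - [0,0,0]
    - [0,0,0]
  gripper: [-0.2,-0.3,-0.5,-0.6,-0.6,-0.6]

```text
time_s: 13.25
eef_pos: [488.8, -318.6, 5.0]
ee_rot: [-0.0, -0.071, 0.998, 0.0]
force: [0.9, -0.2, -0.1]
grip_width: 0.796
grip_force: 0.0
```

>>> play_rows:
  translation:
    - [0,0,-0.005]
    - [0,0,-0.015]
    - [0,0,-0.03]
    - [0,0,-0.05]
    - [0,0,-0.08]
    - [0,0,-0.11]
    - [0,0,-0.14]
    - [0,0,-0.16]
    - [0,0,-0.17]
    - [0,0,-0.17]
  rotation:
    - [0,0,0]
    - [0,0,0]
    - [0,0,0]
    - [0,0,0]
    - [0,0,0]
    - [0,0,0]
    - [0,0,0]
    - [0,0,0]
    - [0,0,0]
    - [0,0,0]
  gripper: [-0.6,-0.6,-0.6,-0.6,-0.6,-0.6,-0.6,-0.6,-0.6,-0.6]

```text
time_s: 14.5
eef_pos: [488.9, -318.7, 175.6]
ee_rot: [0.0, -0.071, 0.998, -0.0]
force: [-0.1, 0.4, -0.5]
grip_width: 0.796
grip_force: 0.0
```

Run:
```python
from h import *
a,d=cap('wrist','w4.png'); b,e=cap('scene','scene2.png')
o=np.zeros((420,800,3),np.uint8); o[:,:480]=cv2.resize(a['pixels'][:,:,::-1],(560,420))[:,40:520]
o[:320,480:]=cv2.resize(b['pixels'][160:340,200:400,::-1],(320,288))[:320] if 0 else np.pad(cv2.resize(b['pixels'][160:340,200:400,::-1],(320,288)),((0,32),(0,0),(0,0)))
cv2.imwrite('pics/fin.png',o)
```

```text
(no output)
```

View pics/fin.png

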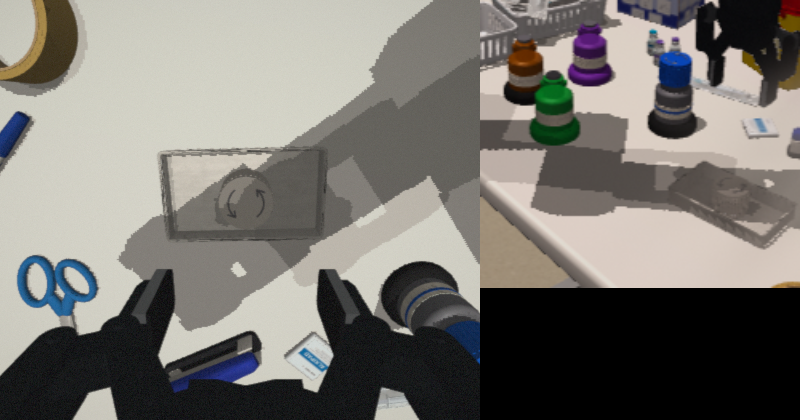

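The cap stands upright with its arrows up in the tray (crop px (245,200)). The amber bottle is open, the blue cap is still on its bottle, and the gripper is clear of everything.

```bash
python3 -c "
from rig import ctrl
print(ctrl.finish_job())"
```

```text
the job is handed in; nothing more can be done
None
```

I opened the amber bottle, stood its white cap top up in the steel tray and let go, left the blue cap on the grey bottle, and handed the job in after about 15 s; the hand-in gave no verdict.

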